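# Clamp a solder carrier in a T-slot board holder

### The job

Set up the board holder for soldering: slide the loose jaw's T-bolt out of the entry pocket and along the slot, turn the jaw square to the slot, and with the jaw push the carrier fully home against the fixed jaw so that the carrier sits flush between both jaws. Then swing the clamping lever clockwise all the way to its stop to lock the jaw, and leave the reels, cutters and bottle where they are.

Things in the scene. Friction and masses are not known exactly. Their poses are not given: they have to be found in the camera images.
- base: Aluminium T-slot base of the board holder, a plate 360 x 140 x 28 mm fixed to the bench. Origin: centre of its underside; x runs along the slot from the entry pocket to the fixed jaw, y across, z up; top face at z = 28 mm. The slot lies on the centre line: mouth 13 mm wide, below it a cavity 25 mm wide from z = 8 to 20 mm, covered by the slot's lips from x = -120 mm on.
- pocket (a point): Middle of the entry pocket, on the base's top face at x = -145 mm: here, from x = -170 to -120 mm, the slot has no lips and is 25 mm wide, closed at the outer end. Axes as the base.
- fixed_face (a point): Middle of the fixed jaw's upright face, at x = 146 mm of the base, 6 mm above its top face. The fixed jaw is a dark grey aluminium block 100 mm wide (y) and 14 mm high with a 6 mm thick lip on it that overhangs the face by 6 mm. Axes as the base.
- tbolt: T-bolt of the loose jaw: head 22 x 22 x 8 mm, neck 10 mm in diameter. Origin: on the bolt's axis, level with the base's top face; z up, x along the slot. The head hangs about 9 to 17 mm below the origin and cannot turn in the slot; it starts in the entry pocket. The jaw turns freely about this axis.
- jaw_mid (a point): Underside of the loose jaw, on the bolt's axis; axes are the jaw's: x to its clamping face, y along its length, z up; square = axes parallel to the base's. Dark grey foot x -22 to 22, y -50 to 50, 14 mm high; lip on it z 14 to 20, x -6 to 28 mm. With bolt and lever 0.42 kg; slides and turns on the base under a push of a few N. Starts turned 40 to 75 degrees counter-clockwise from square.
- jaw_back (a point): Middle of the loose jaw's flat back face, 22 mm behind (-x) the bolt's axis, 6 mm above the base's top face; the face is 100 mm wide and 14 mm high. Axes as jaw_mid.
- jaw_face (a point): Middle of the loose jaw's clamping face, 22 mm ahead (x) of the bolt's axis, 6 mm above the base's top face. The lip above it overhangs by 6 mm, 14 mm above the base. Axes as jaw_mid.
- lever (a joint): Clamping lever on the loose jaw, rad, clockwise from above, relative to the jaw. 0: loose, arm points straight back (jaw -x). 1.6: tight, at its stop, arm points along the jaw's +y. Starts at 0 to 0.2. It takes under 0.1 N m and stays where it is left; pushed against the loose stop it turns the jaw. Tightening pulls the bolt's head up against the slot's lips and locks the jaw.
- lever_hub (a point): Top of the lever's round hub (28 mm in diameter below, 22 mm at the top), on the bolt's axis, 49 mm above the base's top face; the hub starts 23 mm above that face.
- lever_end (a point): Centre of the ball (17 mm) at the end of the lever's black arm, 78 mm from the bolt's axis, 49 mm above the base's top face. The arm is a round bar 13 mm thick, its centre line 44 mm above that face at 45 mm from the axis. Axes are the lever's: -x points outward along the arm.
- carrier: Solder carrier: loose dark plate 150 (x) x 110 (y) x 12 mm with a green circuit board and parts up to 25 mm above the plate, 0.28 to 0.56 kg, lying on the base between the jaws, 4 to 12 mm short of the fixed jaw and slightly askew. Origin: centre of its underside; x towards the fixed jaw, z up. Its edges fit under the jaws' lips with 2 mm to spare.
- carrier_near (a point): Middle of the carrier edge that faces the loose jaw, -75 mm (x) from the carrier's origin, 6 mm above its underside.
- carrier_far (a point): Middle of the carrier edge that faces the fixed jaw, 75 mm (x) from the carrier's origin and 6 mm above its underside.
- reel_a: Solder reel with green flanges, 62 mm in diameter, 60 mm high, standing; bystander. Origin: centre of its underside.
- reel_b: A second such solder reel; bystander. Origin: centre of its underside.
- cutters: Flush cutters with yellow handles, about 150 mm long, lying flat; bystander. Origin: at bench level near the middle.
- flux: White flux bottle, 48 mm in diameter, 110 mm high, standing; bystander. Origin: centre of its underside.
There are look-alikes about, which are no part of the job. What is shaped like the tbolt but orange is not meant. There is more than one size of the carrier; the job needs the larger.

How it is judged (in metres and radians):
On the way, in this order (a step that is already met when the one before it is completed fails the run):
1. the bolt's head is in the slot, wholly under the lips (x of tbolt in the frame of base above -0.108 m), for 0.1 s.
2. with the lever still loose (below 0.9 rad), the jaw is square to the slot and the carrier sits between both jaws (value of joint lever below 0.9 rad and angle between the x axis of jaw_mid and the x axis of base, either way round below 0.07 rad and x of jaw_face in the frame of carrier above -0.078 m and x of carrier_far in the frame of base above 0.143 m), for 0.1 s.
At the end, for the whole second after the job is handed in: The lever is swung to its stop (above 1.4 of 1.6 rad); the loose jaw stands upright in the slot, square to it within 4 degrees, its face within 3 mm of the carrier's edge; the carrier lies flat and square (within 3 degrees), its far edge within 3 mm of the fixed jaw's face; all at rest (value of joint lever above 1.4 rad and angle between the x axis of jaw_mid and the x axis of base, either way round below 0.07 rad and x of jaw_face in the frame of carrier above -0.078 m and x of carrier_far in the frame of base above 0.143 m and angle between the x axis of carrier and the x axis of base, either way round below 0.05 rad and angle between carrier's own z axis and vertical below 0.04 rad and angle between jaw_mid's own z axis and vertical below 0.06 rad and linear speed of each of tbolt, carrier below 0.02 m/s); the robot touches nothing.
It fails at once if a reel, the cutters or the bottle is shifted by more than 15 mm (distance of any of reel_a, reel_b, cutters, flux from where it was at the start of the episode above 0.015 m).
It fails at once if the carrier is tipped by more than 15 degrees (angle between carrier's own z axis and vertical above 0.26 rad).
It also fails if it takes over 67 s, if anything falls off the work surface, if the arm or the gripper's body presses on something with over 40 N, if the wrist force passes 120 N, or if a joint passes its speed limit or range.

### The arm

A 6-joint arm with a two-finger parallel gripper is mounted at the origin on the work surface. World frame = base frame: x ahead of the robot, y to its left, z up, the work surface at z = 0. Lengths are in m, angles in degrees, forces in N, time in s.
With the tool pointing down it reaches from about 0.4 to 0.825 m from the base axis. Payload 7 kg.
Tool frame: the origin (TCP) lies midway between the tips of the shut fingers; the grasp point (between the pads) lies 19 mm behind it; z points along the fingers, y is the line along which they close (so a half turn about z gives the same grasp; the last joint's range is limited). The gripper opens to 88 mm and grips with 3 to 60 N. Pads are 19 mm wide; open, the fingers measure 130 mm over their backs; the gripper's body (78 mm by 193 mm) begins 47 mm behind the grasp point.
Start: joints at [81.652, 20.546, 0.682, 0, -70.136, -16.507], TCP at [0.284, 0.612, 0.227] pointing down, gripper open.
Joint ranges: [-176.03, 176.03], [-82.01, 121.73], [-58.28, 71.71], [-173.87, 95.51], [-174.79, -0.11], [-173.66, 173.66]. Speed limits (degrees/s): [136.94, 136.94, 172.46, 180, 180, 180].

### API

Orientations are given as a 3x3 rotation matrix whose columns are the frame's x, y, z axes.
In Python, from rig import robot gives the robot as it stands. Calls block until the motion is done:
- robot.goto(position, orientation): joint-space move of the TCP to a pose.
- robot.servo_line(position, ori=None, speed=0.15): straight line of the TCP; ori=None keeps the orientation; speed is the mean speed in m/s.
- robot.movej(angles): joint-space move.
- robot.move_gripper(opening): opening from 0.0 (shut) to 1.0 (fully open); the grip force is fixed at half the most; returns when the fingers have stopped.
- robot.dwell(seconds).
- robot.ik(position, orientation): joint angles nearest the present ones, or None.
- robot.grab_frame(name): name is "scene" or "top" or "wrist"; returns (picture, depth): 384x512x3 uint8, red, green, blue; 384x512 float32, m along the optical axis (not along the pixel's ray), 0 where there is no reading.
- robot.camera_info(name): a dict with "vfov" (degrees; the focal length in pixels is half the picture's height over the tangent of half this angle, whatever the lens; pixels are square), "cx", "cy" (the principal point, pixels), "k1" (the pictures are not rectified: a ray, as slopes to the right and down, at radius r is drawn at 1 + k1 r^2 times it, then the intrinsics apply), "view" (4x4, takes a point from world to camera coordinates); the wrist camera has in their place "T_tool_cam" (4x4, takes a point from camera to tool coordinates, whose origin is the TCP and whose axes are the flange's). Camera axes: x right, y down, z forward; pixel columns grow to the right and rows downward; lengths in m; the calibration is good to about 2 mm. A picture is of the moment at which its call begins: read the wrist's pose just before it. camera_info takes no time and is no camera call.
A pose or a line that the arm cannot do raises robot.Unreachable and nothing moves.
- robot.job_done(): hands the job in; it is judged then, once.
Readings, each from a call of its own:
- robot.read_t(): time.
- robot.read_qpos(): joint angles.
- robot.read_qvel(): joint speeds.
- robot.read_effort(): joint torques, N m.
- robot.read_position(): TCP position.
- robot.read_tcp_rot(): TCP orientation.
- robot.read_force(): force on the tool from outside, world axes, zero at the start.
- robot.read_ft_torque(): the same for the moment, N m.
- robot.read_grip_width(): opening from 0.0 (shut) to 1.0 (fully open).
- robot.read_finger_force(): force on a finger pad.
Only numpy, scipy, OpenCV 4.12 (cv2) and the standard library are available. Lean on these libraries where they do the work, as an engineer would, in place of code of your own. Each camera call takes 0.05 s, during which the arm holds its last target. There are 200 camera calls.

## Working session

There is one attempt and no reset: what is moved stays moved. The work goes in short steps, each a Python script; the robot and the scene stay as the last script left them, time stands still between calls to the robot, and variables do not carry over. Pictures are saved under pics/ and viewed, at most 10 in all, crops included, and the job is handed in when it is done.

```bash
mkdir -p pics; ls; cat > h.py <<'E'
import numpy as np, cv2
from rig import robot
def info(name):
    c=robot.camera_info(name); f=192/np.tan(np.radians(c['vfov']/2))
    return c,f
def cloud(name,depth,c=None,T=None):
    c,f=info(name)
    v,u=np.mgrid[0:384,0:512].astype(np.float64)
    K=np.array([[f,0,c['cx']],[0,f,c['cy']],[0,0,1]])
    p=cv2.undistortPoints(np.stack([u.ravel(),v.ravel()],1)[:,None],K,np.array([c['k1'],0,0,0.])).reshape(384,512,2)
    P=np.dstack([p*depth[...,None],depth])
    if T is None: T=np.linalg.inv(np.array(c['view']))
    W=P@T[:3,:3].T+T[:3,3]; W[depth<=0]=np.nan
    return W
def down(yaw):  # tool z down, tool y axis at world angle yaw (deg)
    a=np.radians(yaw); y=np.array([np.cos(a),np.sin(a),0]); z=np.array([0,0,-1.]); return np.stack([np.cross(y,z),y,z],1)
E
python3 - <<'E'
from h import *
for n in('top','scene'):
    im,d=robot.grab_frame(n); np.savez(n+'0.npz',im=im,d=d)
    cv2.imwrite(f'pics/{n}0.png',cv2.resize(im[...,::-1],(800,600),interpolation=cv2.INTER_CUBIC))
    print(robot.camera_info(n))
print(robot.read_t(),robot.read_tcp_rot())
E
```

```text
pics
{'vfov': 44.13314690604561, 'cx': 259.80923008946564, 'cy': 183.39703523504141, 'k1': -0.1510626212379046, 'view': array([[-0.02870332, -0.99939202, -0.01979166,  0.02489375],
       [-0.99017436,  0.03113837, -0.1363273 ,  0.56290709],
       [ 0.1368607 ,  0.01568415, -0.99046613,  1.4629851 ],
       [ 0.        ,  0.        ,  0.        ,  1.        ]])}
{'vfov': 43.76993177840363, 'cx': 249.38804804417285, 'cy': 195.26678937717236, 'k1': 0.048038437168585024, 'view': array([[ 0.24098553,  0.9704399 , -0.01312896, -0.13763238],
       [ 0.7343645 , -0.19117289, -0.65127698, -0.36468048],
       [-0.63453507,  0.14730689, -0.75872651,  1.80640699],
       [ 0.        ,  0.        ,  0.        ,  1.        ]])}
0.1 [[ 9.07348620e-01 -4.20378682e-01 -4.94726214e-04]
 [-4.20378954e-01 -9.07347594e-01 -1.37065042e-03]
 [ 1.27303579e-04  1.45163026e-03 -9.99998938e-01]]
```

View pics/top0.png

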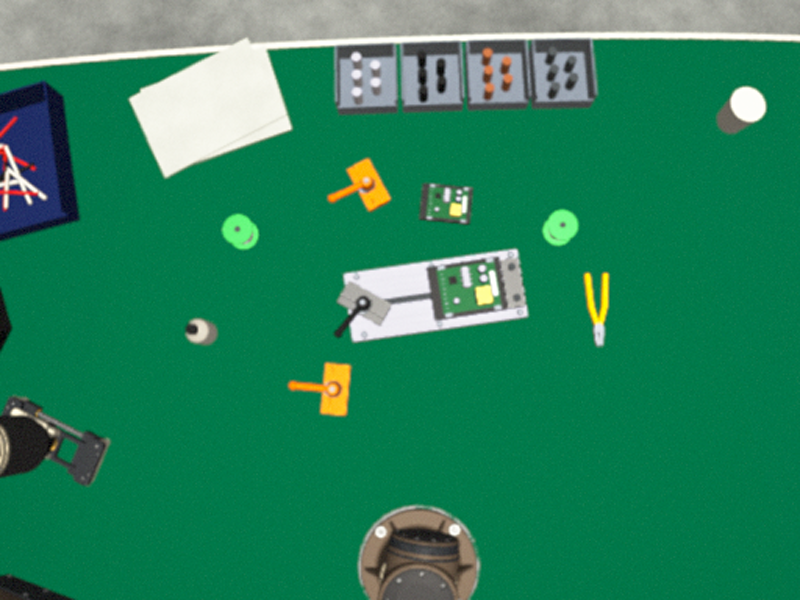

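View pics/scene0.png

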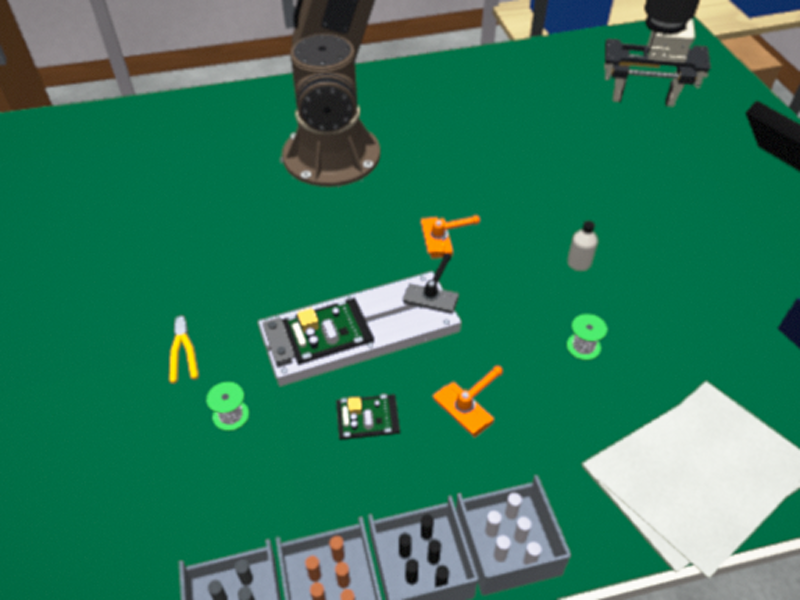

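The top view shows the base at about (345–528, 250–340). The loose jaw sits at the left with its hub at (363, 303) and ball at (338, 333). The carrier is at (430–500, 258–320), and the fixed jaw is at its right. The orange jaws and the small carrier at (446, 203) are look-alikes. Next I'll measure.

```bash
cat >> h.py <<'E'
def rect(pts):
    (c,s,a)=cv2.minAreaRect((pts[:,:2]*1000).astype(np.float32)); b=cv2.boxPoints((c,s,a)); return np.array(c),s,b
E
python3 - <<'E'
from h import *
for n in('top','scene'):
    z=np.load(n+'0.npz'); im,d=z['im'],z['d']; W=cloud(n,d)
    X,Y,Z=W[...,0],W[...,1],W[...,2]
    green=(im[...,1].astype(int)>im[...,0]+30)&(im[...,1].astype(int)>im[...,2]+20)
    # base region
    reg=(X>.42)&(X<.72)&(Y>-.26)&(Y<.22)&np.isfinite(Z)
    print(n,'bench z',np.nanmedian(Z[reg&green]))
    m=(reg&(Z>.02)&(Z<.036)&~(green)).astype(np.uint8)
    k,l,st,ce=cv2.connectedComponentsWithStats(cv2.morphologyEx(m,cv2.MORPH_OPEN,np.ones((3,3))))
    i=1+np.argmax(st[1:,4]); comp=l==i
    c,s,b=rect(W[comp]); print('base',c,s,b.round(0).tolist(),'z',np.median(Z[comp]))
    for lo,hi in((.036,.046),(.046,.056),(.060,.090)):
        mm=reg&(Z>lo)&(Z<hi)
        print(lo,mm.sum())
    # tall: lever
    mm=reg&(Z>.06)&(im.max(2)<70)&(Y>-.0)
    print('lever',W[mm][:, :].min(0),W[mm].max(0),mm.sum())
    for zlo in (.07,): 
        q=W[mm&(Z>.066)]; print(np.round(q[np.argsort(q[:,0])]*1000)[::3].tolist())
E
```

```text
top bench z 0.0009495642604679944
base [468.14254761  96.05408478] (13.3086519241333, 16.214570999145508) [[460.0, 90.0], [476.0, 89.0], [476.0, 103.0], [460.0, 103.0]] z 0.029190367245989446
0.036 1468
0.046 587
0.06 325
lever [0.46361273 0.08251948 0.06504643] [0.53953578 0.14993994 0.08907419] 86
[[464.0, 141.0, 86.0], [467.0, 147.0, 82.0], [470.0, 141.0, 82.0], [473.0, 146.0, 89.0], [473.0, 138.0, 77.0], [476.0, 147.0, 84.0], [479.0, 132.0, 81.0], [479.0, 135.0, 80.0], [482.0, 141.0, 80.0], [485.0, 129.0, 78.0], [486.0, 132.0, 77.0], [488.0, 126.0, 78.0], [491.0, 128.0, 84.0], [494.0, 122.0, 80.0], [497.0, 122.0, 82.0], [500.0, 116.0, 81.0], [501.0, 120.0, 71.0], [504.0, 120.0, 71.0], [510.0, 113.0, 77.0], [513.0, 110.0, 73.0], [516.0, 107.0, 78.0], [519.0, 95.0, 74.0], [519.0, 101.0, 70.0], [522.0, 97.0, 78.0], [522.0, 91.0, 72.0], [523.0, 89.0, 66.0], [525.0, 85.0, 69.0], [534.0, 85.0, 71.0]]
scene bench z 3.2114084886791794e-05
base [ 626.52514648 -211.86157227] (25.800092697143555, 15.117046356201172) [[613.0, -206.0], [615.0, -221.0], [640.0, -218.0], [639.0, -203.0]] z 0.028505169808344166
0.036 1376
0.046 584
0.06 318
lever [0.46847948 0.07664085 0.06003598] [0.5483167  0.14592897 0.08669901] 111
[[468.0, 139.0, 80.0], [474.0, 144.0, 84.0], [476.0, 140.0, 83.0], [478.0, 133.0, 82.0], [479.0, 139.0, 82.0], [480.0, 129.0, 77.0], [482.0, 141.0, 84.0], [485.0, 128.0, 77.0], [488.0, 133.0, 79.0], [492.0, 129.0, 79.0], [493.0, 132.0, 80.0], [494.0, 129.0, 73.0], [495.0, 128.0, 79.0], [498.0, 112.0, 73.0], [502.0, 117.0, 79.0], [505.0, 110.0, 76.0], [506.0, 119.0, 75.0], [508.0, 115.0, 77.0], [511.0, 114.0, 76.0], [514.0, 107.0, 77.0], [515.0, 104.0, 75.0], [517.0, 106.0, 72.0], [522.0, 105.0, 73.0], [534.0, 95.0, 70.0], [536.0, 85.0, 75.0], [538.0, 82.0, 70.0], [540.0, 87.0, 74.0], [541.0, 87.0, 67.0], [542.0, 90.0, 76.0], [543.0, 92.0, 72.0], [544.0, 95.0, 68.0], [546.0, 88.0, 76.0]]
```

```bash
cat >> h.py <<'E'
def rays(name,uv,z,T=None):
    c,f=info(name)
    K=np.array([[f,0,c['cx']],[0,f,c['cy']],[0,0,1]])
    p=cv2.undistortPoints(np.float64(uv).reshape(-1,1,2),K,np.array([c['k1'],0,0,0.])).reshape(-1,2)
    if T is None: T=np.linalg.inv(np.array(c['view']))
    D=np.c_[p,np.ones(len(p))]@T[:3,:3].T; o=T[:3,3]
    return o+D*((z-o[2])/D[:,2])[:,None]
E
python3 - <<'E'
from h import *
n='top'
z=np.load(n+'0.npz'); im,d=z['im'],z['d']; W=cloud(n,d)
hsv=cv2.cvtColor(im,cv2.COLOR_RGB2HSV)
m=((hsv[...,1]<60)&(hsv[...,2]>150)).astype(np.uint8); m[:150]=0; m[230:]=0; m[:,:205]=0; m[:,350:]=0
v,u=np.nonzero(m); P=rays(n,np.c_[u,v],.028); c,s,b=rect(P); print('base',c,s,b.round(1).tolist())
ang=np.degrees(np.arctan2(*(np.sort([0]),)) if 0 else 0)
im2=cv2.resize(im[140:235,190:360],None,fx=4.7,fy=4.7,interpolation=cv2.INTER_CUBIC); cv2.imwrite('pics/crop0.png',im2[...,::-1])
E
```

```text
base [546.39501953 -43.22879028] (144.09510803222656, 377.3924255371094) [[453.6000061035156, 136.1999969482422], [496.0, -238.8000030517578], [639.2000122070312, -222.60000610351562], [596.7999877929688, 152.39999389648438]]
```

View pics/crop0.png

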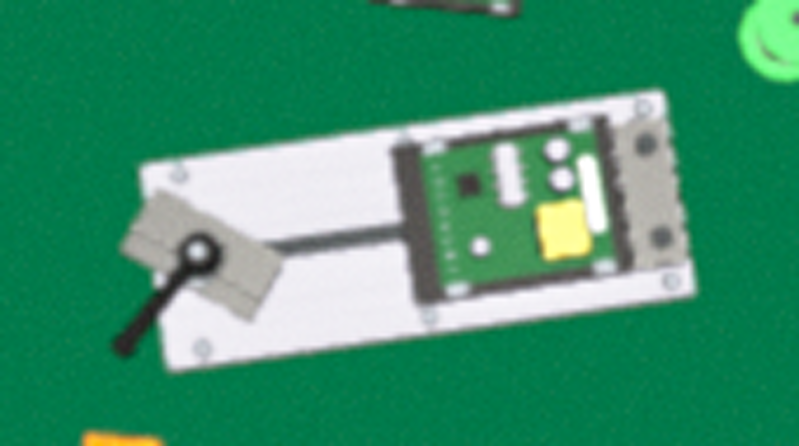

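The crop shows these pixel positions:
- **Base corners:** (140,163), (663,90), (696,295), (168,371).
- **Jaw:** lip front edge (160,188)–(283,263) and back edge (122,247)–(252,320).
- **Lever:** hub at (200,250), ball at (124,347).

```bash
python3 - <<'E'
from h import *
F=lambda l:(np.array(l,float)+.5)/4.7-.5+[190,140]
P=rays('top',F([(140,163),(663,90),(696,295),(168,371)]),.028)[:,:2]*1000
print(P.round(1).tolist()); A,B,C,D=P
print('len',np.linalg.norm(B-A),np.linalg.norm(C-D),np.linalg.norm(A-D),np.linalg.norm(B-C))
ex=(B-A+C-D); a=np.degrees(np.arctan2(ex[1],ex[0])); c=P.mean(0); print('base',c,a)
ey=A-D+B-C; print('y ang',np.degrees(np.arctan2(ey[1],ey[0])))
R=np.array([[np.cos(np.radians(a)),-np.sin(np.radians(a))],[np.sin(np.radians(a)),np.cos(np.radians(a))]])
def show(n,l,z):
    q=(rays('top',F(l),z)[:,:2]*1000-c)@R; print(n,q.round(1).tolist(), [np.degrees(np.arctan2(*(q[-1]-q[0])[::-1])).round(1),np.linalg.norm(q[-1]-q[0]).round(1)])
show('lipfront',[(283,263),(160,188)],.048)
show('back',[(252,320),(122,247)],.042)
show('lever',[(124,347),(200,250)],.077)
show('car near',[(418,302),(393,147)],.04)
show('fixed lip',[(633,268),(610,125)],.048)
E
```

```text
[[598.5, 137.0], [637.8, -222.2], [496.2, -237.7], [455.9, 120.6]]
len 361.42154668401486 360.55992954896533 143.56784725721803 142.38360680017735
base [547.09090593 -50.57278449] -83.66730664946066
y ang 6.402476636372509
lipfront [[-92.8, -12.4], [-167.9, 49.6]] [np.float64(140.5), np.float64(97.4)]
back [[-118.7, -46.8], [-199.0, 14.3]] [np.float64(142.7), np.float64(100.8)]
lever [[-202.7, -55.9], [-144.9, 0.4]] [np.float64(44.3), np.float64(80.7)]
car near [[-7.0, -50.3], [-8.6, 56.2]] [np.float64(90.9), np.float64(106.5)]
fixed lip [[138.3, -48.8], [138.1, 49.1]] [np.float64(90.1), np.float64(97.9)]
```

Everything is consistent: the sizes are right within a few mm, the bolt is at base x = −145 mm and y ≈ 0, the jaw is about 51° CCW and the lever about 0.12 rad. I'll push the back face with both fingers astride the lever arm.

```bash
cat >> h.py <<'E'
BC=np.array([.5471,-.0506]); BA=-83.7
def b2w(x,y,z):
    a=np.radians(BA); return np.array([BC[0]+x*np.cos(a)-y*np.sin(a),BC[1]+x*np.sin(a)+y*np.cos(a),.028+z])
def jawpose(bx,th,off,z=.004,flip=180,lat=0):
    t=np.radians(th); return b2w(bx-off*np.cos(t)-lat*np.sin(t),-off*np.sin(t)+lat*np.cos(t),z),down(BA+th+90+flip)
E
python3 - <<'E'
from h import *
p,o=jawpose(-.145,51,.042,.19)
for fl in (0,180):
    for a in [(-.145,51,.042,.19,fl),(-.145,51,.042,.004,fl),(-.09,0,.0315,.004,fl),(-.026,0,.0315,.004,fl)]:
        q=robot.ik(*jawpose(*a)); print(fl,None if q is None else np.round(q,0))
robot.move_gripper(62/88)
robot.goto(p,o)
robot.servo_line(jawpose(-.145,51,.042)[0],speed=.2)
print(robot.read_t(),robot.read_force(),robot.read_grip_width())
im,d=robot.grab_frame('scene'); cv2.imwrite('pics/s1.png',cv2.resize(im[100:290,180:400],(800,690))[:600,:,::-1])
E
```

```text
0 [  35.    5.  -21.    0.  -64. -158.]
0 [  35.   18.  -34.   -0.  -39. -158.]
0 [ 28.  20. -30.   0. -40. 158.]
0 [ 21.  20. -30.   0. -40. 165.]
180 [ 35.   5. -21.   0. -64.  22.]
180 [ 35.  18. -34.   0. -39.  22.]
180 [ 28.  20. -30.   0. -40. -22.]
180 [ 21.  20. -30.   0. -40. -15.]
3.8083 [0.03020246 0.66804158 0.33740749] 0.7070586256665101
```

View pics/s1.png

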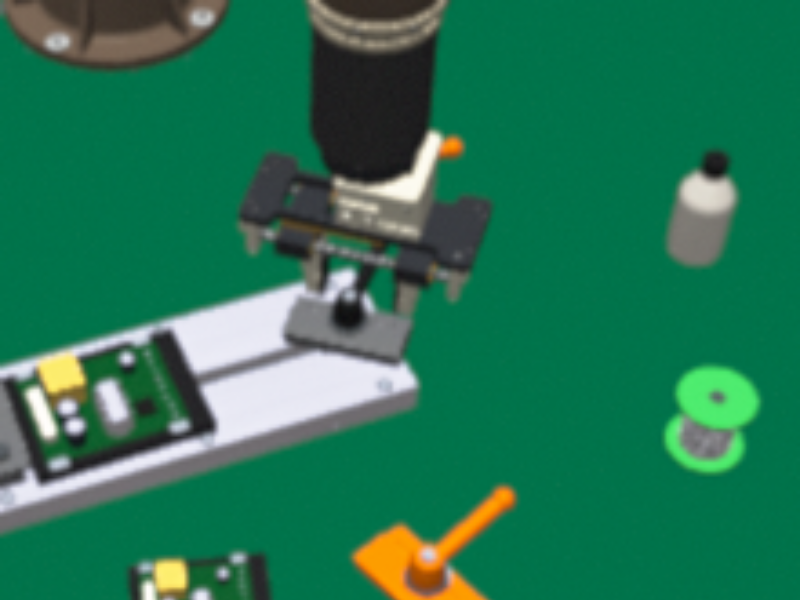

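The fingers stand behind the jaw's back face (around (290–420, 270–300)) with the lever between them. Now I'll push and turn.

```bash
python3 - <<'E'
from h import *
off=.0315
path=[(-.145,51,off),(-.140,42,off),(-.134,33,off),(-.128,24,off),(-.121,15,off),(-.113,6,off),(-.105,0,off),(-.085,0,off),(-.055,0,off)]
for a in path:
    p,o=jawpose(*a); robot.servo_line(p,o,speed=.04)
    f=robot.read_force(); print(a,np.round(f,1),round(robot.read_t(),1))
    if np.linalg.norm(f)>40: break
im,d=robot.grab_frame('scene'); cv2.imwrite('pics/s2.png',cv2.resize(im[100:290,180:400],(800,690))[:600,:,::-1])
E
```

```text
(-0.145, 51, 0.0315) [-0.4 -0.4  0.1] 4.3
(-0.14, 42, 0.0315) [-0.3  0.3  0. ] 4.6
(-0.134, 33, 0.0315) [-0.2  0.5 -0.4] 4.9
(-0.128, 24, 0.0315) [ 0.5  0.1 -0.4] 5.2
(-0.121, 15, 0.0315) [-0.4  1.4  1. ] 5.5
(-0.113, 6, 0.0315) [-0.1  1.6 -1.1] 5.9
(-0.105, 0, 0.0315) [ 0.1  0.8 -0.4] 6.2
(-0.085, 0, 0.0315) [ 0.4 -0.3 -0.1] 6.9
(-0.055, 0, 0.0315) [-0.  -0.4  0.1] 7.8
```

View pics/s2.png

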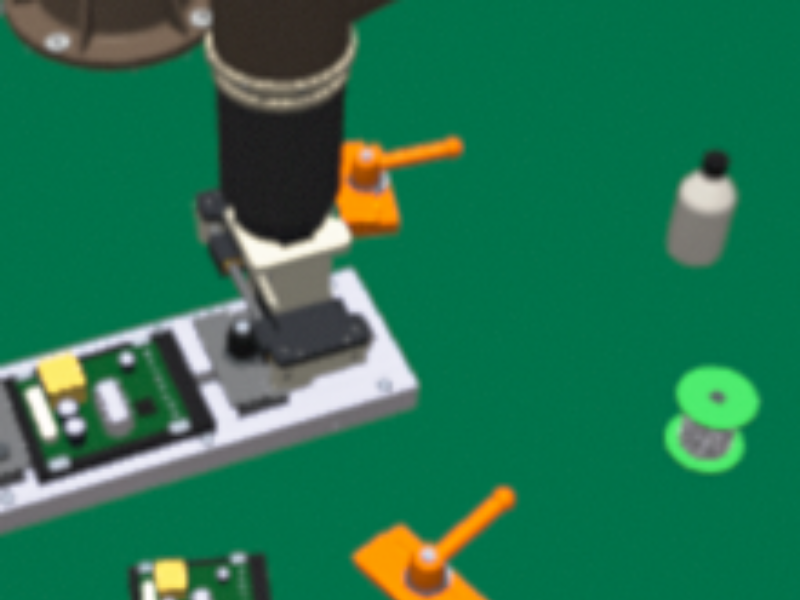

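The jaw is square in the slot at about (240, 360), with the carrier just ahead of it. I'll keep pushing in small steps until the force rises.

```bash
python3 - <<'E'
from h import *
a=np.radians(BA); ex=np.array([np.cos(a),np.sin(a),0])
for bx in [-.045,-.040]+list(np.arange(-.037,-.012,.0015)):
    p,o=jawpose(bx,0,.0315); robot.servo_line(p,o,speed=.03)
    f=robot.read_force(); print(round(bx,4),round(-f@ex,1),np.round(robot.read_ft_torque(),2))
    if -f@ex>18: break
robot.dwell(.3); print(-robot.read_force()@ex,robot.read_t(),robot.read_position())
for n in('top','scene'):
    im,d=robot.grab_frame(n); np.savez(n+'3.npz',im=im,d=d)
    cv2.imwrite(f'pics/{n}3.png',cv2.resize(im[140:235,190:360] if n=='top' else im[120:260,150:330],(800,450) if n=='top' else (771,600),interpolation=cv2.INTER_CUBIC)[...,::-1])
E
```

```text
-0.045 -0.2 [ 0.04  0.   -0.02]
-0.04 -0.6 [ 0.13 -0.06 -0.03]
-0.037 -0.3 [ 0.16 -0.1   0.06]
-0.0355 1.0 [ 0.52 -0.13  0.06]
-0.034 1.1 [ 0.79 -0.11 -0.01]
-0.0325 4.4 [1.39 0.03 0.1 ]
-0.031 3.8 [ 1.56 -0.25  0.16]
-0.0295 3.8 [ 1.49 -0.27  0.05]
-0.028 4.2 [ 1.54 -0.21  0.07]
-0.0265 7.2 [2.67 0.31 0.11]
-0.025 15.8 [5.88 1.47 0.02]
-0.0235 25.1 [ 9.04  2.69 -0.  ]
24.3801744028453 11.45 [0.5407799  0.00715901 0.0320415 ]
```

View pics/scene3.png

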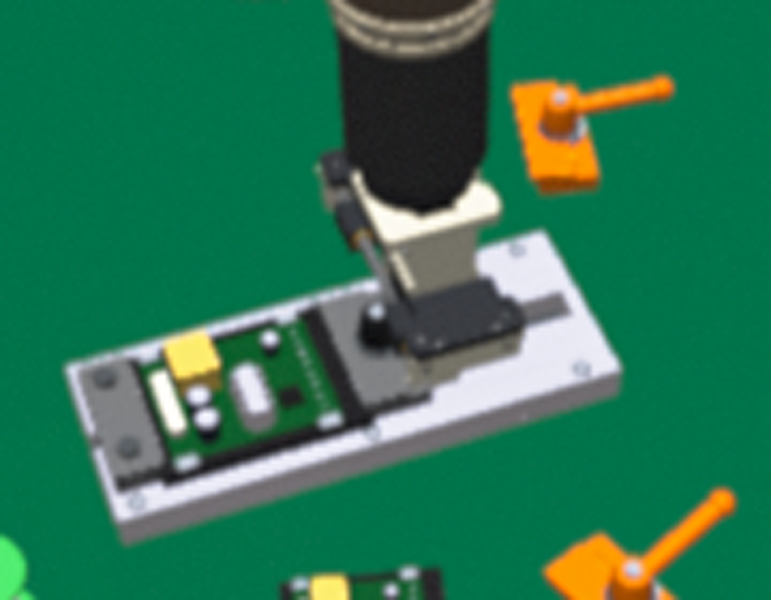

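The carrier is seated between both jaws: at (80–160, 360–480) it meets the fixed jaw, and the loose jaw's lip is over its near edge. The force rose at bolt x ≈ −26 mm, as the geometry predicts. Next is the lever.

```bash
cat >> h.py <<'E'
def lev(phi,r=.050,h=.016,z=.028,bx=-.026):
    u=np.array([-np.cos(phi),np.sin(phi)]); t=np.array([np.sin(phi),np.cos(phi)]); c=r*u-h*t
    return b2w(bx+c[0],c[1],z),down(BA-np.degrees(phi))
E
python3 - <<'E'
from h import *
for ph in(-.45,.5,1.6): q=robot.ik(*lev(ph)); print(None if q is None else np.round(q))
p,o=jawpose(-.026,0,.045); robot.servo_line(p,o,speed=.1)
p,o=jawpose(-.026,0,.045,.15); robot.servo_line(p,o,speed=.25)
robot.move_gripper(0)
robot.goto(*lev(-.45,z=.15)); robot.servo_line(lev(-.45)[0],speed=.15)
print(robot.read_t(),robot.read_force(),robot.read_grip_width())
im,d=robot.grab_frame('scene'); cv2.imwrite('pics/s4.png',cv2.resize(im[120:260,150:330],(771,600),interpolation=cv2.INTER_CUBIC)[...,::-1])
E
```

```text
[ 23.  15. -33.   0. -42.  99.]
[ 23.  19. -27.   0. -44.  44.]
[ 18.  22. -22.   0. -46. -14.]
16.4083 [ 0.43281931  0.75319553 -0.02762841] 0.004638025820506022
```

View pics/s4.png

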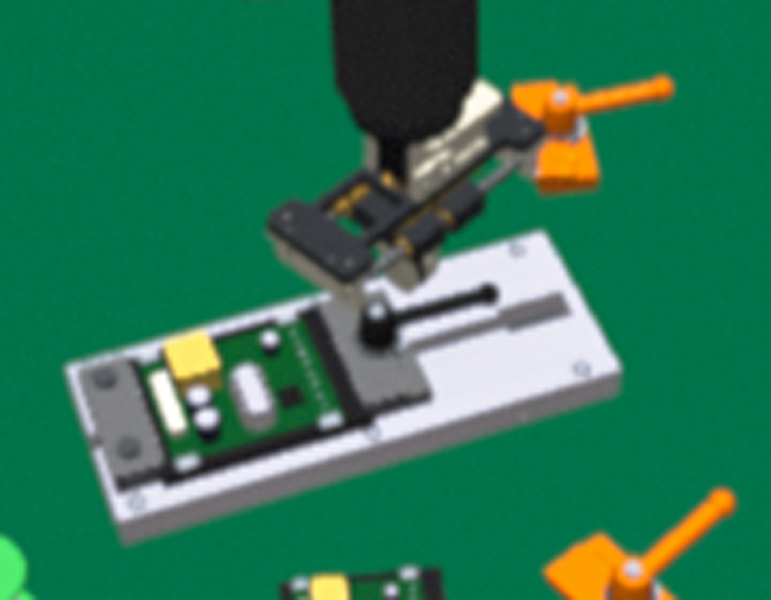

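The finger pair at (410, 265) stands on the far side of the lever arm (390–490, 295–325). Jaw and carrier are still flush. Now I'll swing the lever.

```bash
python3 - <<'E'
from h import *
for ph in list(np.arange(-.3,1.5,.15))+list(np.arange(1.5,1.70,.03)):
    p,o=lev(ph); robot.servo_line(p,o,speed=.05)
    f=robot.read_force()
    if ph>1.2 or np.linalg.norm(f)>6: print(round(ph,2),np.round(f,1))
    if np.linalg.norm(f)>15: break
robot.dwell(.2)
p,o=lev(ph-.25); robot.servo_line(p,o,speed=.1)
p[2]=.2; robot.servo_line(p,speed=.2)
# move off toward the start side
robot.goto([.40,.30,.25],o)
print(robot.read_t(),robot.read_force())
for n in('top','scene'):
    im,d=robot.grab_frame(n); np.savez(n+'5.npz',im=im,d=d)
cv2.imwrite('pics/s5.png',cv2.resize(im[120:260,150:330],(771,600),interpolation=cv2.INTER_CUBIC)[...,::-1])
im=np.load('top5.npz')['im']
cv2.imwrite('pics/t5.png',cv2.resize(im[140:235,190:360],None,fx=4.7,fy=4.7,interpolation=cv2.INTER_CUBIC)[...,::-1])
E
```

```text
1.35 [ 0.2 -0.  -0. ]
1.5 [-0.3  0.2 -0.7]
1.53 [ 0.2  1.  -0.4]
1.56 [ 0.4  1.7 -1.2]
1.59 [-0.7  5.3  0.1]
1.62 [-4.  11.   2.1]
1.65 [-5.1 18.5  2.4]
24.5083 [ 0.22881743 -1.21570088 -0.29475785]
```

View pics/s5.png

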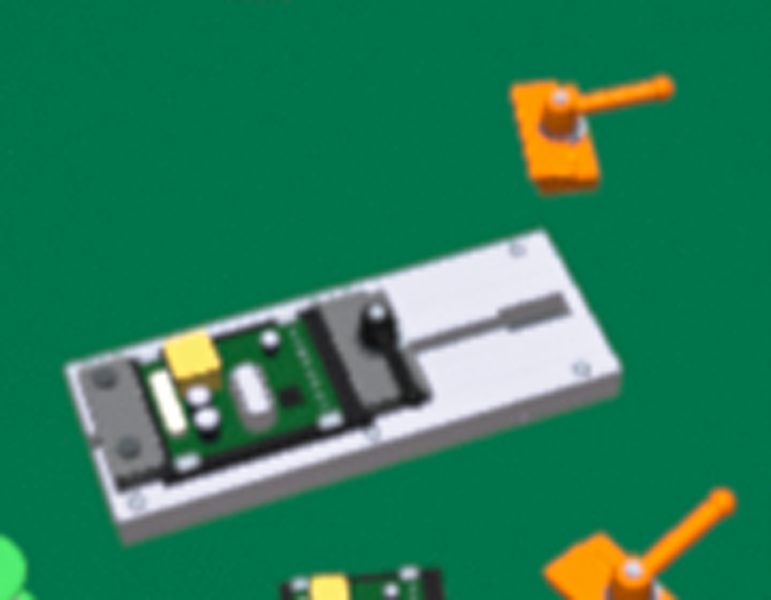

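View pics/t5.png

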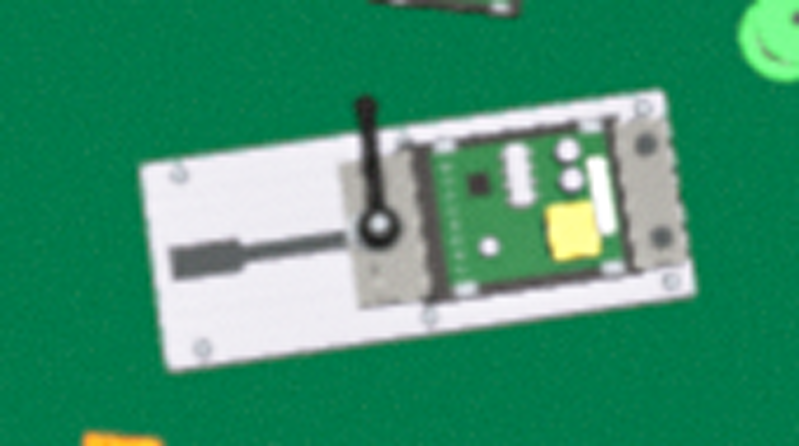

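The lever arm points along jaw +y, from (380,226) to (366,105). The jaw edges run from (343,165) to (362,305) and look square. I'll check the numbers before handing in.

```bash
python3 - <<'E'
from h import *
F=lambda l:(np.array(l,float)+.5)/4.7-.5+[190,140]
a=np.radians(BA); R=np.array([[np.cos(a),-np.sin(a)],[np.sin(a),np.cos(a)]])
def show(n,l,z):
    q=(rays('top',F(l),z)[:,:2]-BC)@R*1000; d=q[-1]-q[0]; print(n,q.round(1).tolist(),np.degrees(np.arctan2(d[1],d[0])).round(1))
show('jaw back',[(362,305),(343,165)],.042)
show('jaw lip front',[(436,298),(414,150)],.048)
show('lever',[(380,226),(366,105)],.077)
show('fixed lip',[(633,268),(610,125)],.048)
show('carrier side +y',[(440,145),(610,120)],.040)
# bystanders: colour difference before/after outside base & arm
A,B=np.load('scene0.npz')['im'].astype(int),np.load('scene5.npz')['im'].astype(int)
D=(np.abs(A-B).max(2)>70).astype(np.uint8)
k,l,st,ce=cv2.connectedComponentsWithStats(D); print([(s[:4]*1.5625).round().tolist() for s in st[1:] if s[4]>12])
E
```

```text
jaw back [[-44.4, -47.2], [-43.9, 48.5]] 89.6
jaw lip front [[5.0, -50.0], [4.8, 50.9]] 90.1
lever [[-25.7, -0.6], [-23.5, 80.6]] 88.4
fixed lip [[138.3, -48.7], [138.1, 49.2]] 90.1
carrier side +y [[23.0, 53.1], [139.6, 53.9]] 0.4
[[294.0, 0.0, 14.0, 33.0], [369.0, 0.0, 9.0, 25.0], [478.0, 0.0, 100.0, 156.0], [531.0, 0.0, 36.0, 5.0], [605.0, 0.0, 103.0, 106.0], [356.0, 42.0, 22.0, 41.0], [622.0, 45.0, 23.0, 5.0], [284.0, 94.0, 20.0, 31.0], [328.0, 122.0, 20.0, 9.0], [403.0, 258.0, 55.0, 56.0], [356.0, 294.0, 36.0, 45.0], [352.0, 300.0, 19.0, 34.0], [292.0, 311.0, 19.0, 34.0], [311.0, 309.0, 17.0, 33.0], [327.0, 319.0, 12.0, 22.0], [288.0, 322.0, 12.0, 25.0], [312.0, 336.0, 6.0, 8.0], [291.0, 358.0, 6.0, 8.0]]
```

The jaw and carrier are square within 0.5°, the bolt is at −25.7 mm, the lever is at its stop (about 1.6 rad), and no bystander has moved. I'm handing it in.

```bash
python3 -c "
from rig import robot
print(robot.read_t()); print(robot.job_done())"
```

```text
24.6083
the job is handed in; nothing more can be done
None
```

I handed the job in at 24.6 s: the jaw is square, the carrier is flush between both jaws, the lever is at its stop, and the bystanders have not moved; no verdict was returned.

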